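# Bring the sample cuvette into the beam and take the reading

### The arm

A 6-joint arm with a two-finger parallel gripper is mounted at the origin on the work surface. World frame = base frame: x ahead of the robot, y to its left, z up, the work surface at z = 0. Lengths are in m, angles in rad, forces in N, time in s.
With the tool pointing down it reaches from about 0.4 to 0.825 m from the base axis. Payload 7 kg.
Tool frame: the origin (TCP) lies on the front face of the gripper's body, between the roots of the fingers; the fingertips stand 66 mm ahead of it and the grasp point (between the pads) lies 47 mm ahead of it; z points along the fingers, y is the line along which they close (so a half turn about z gives the same grasp; the last joint's range is limited). The gripper opens to 88 mm and grips with 3 to 60 N. Pads are 19 mm wide; open, the fingers measure 130 mm over their backs; the gripper's body (78 mm by 193 mm) begins 47 mm behind the grasp point.
Start: joints at [-0.887, 0.359, 0.012, 0, -1.224, -0.288], TCP at [0.26, -0.623, 0.292] pointing down, gripper open.
Joint ranges: [-3.07, 3.07], [-1.43, 2.12], [-1.02, 1.25], [-3.03, 1.67], [-3.05, -0], [-3.03, 3.03]. Speed limits (rad/s): [2.39, 2.39, 3.01, 3.14, 3.14, 3.14].

### API

Orientations are given as a unit quaternion [x, y, z, w].
In Python, from plant import env gives the robot as it stands. Calls block until the motion is done:
- env.reach(position, orientation): joint-space move of the TCP to a pose.
- env.move_straight(position, orientation=None, v=0.15, until_force=None): straight line of the TCP; orientation=None keeps the orientation; v is the mean speed in m/s. With until_force (N) it stops when the force on the tool has changed by that much, and returns True; else False.
- env.movej(angles): joint-space move.
- env.open_gripper() and env.clamp(newtons=None): open the fingers fully, or close them until they stop; newtons is the grip in N (None keeps the last).
- env.sleep(seconds).
- env.solve_ik(position, orientation): joint angles nearest the present ones, or None.
- env.get_state(): the state.
- env.get_image(name): name is "scene" or "top"; returns a dict with "frame" (400x640x3 uint8, red, green, blue), "fx", "fy", "cx", "cy" (pixels), "cam_to_world" (4x4, takes a point from camera to world coordinates). Camera axes: x right, y down, z forward; pixel columns grow to the right and rows downward; lengths in m; the calibration is good to about 2 mm. A picture is of the moment at which its call begins. There is no depth.
A pose or a line that the arm cannot do raises env.IKError and nothing moves.
- env.job_done(): hands the job in; it is judged then, once.
The state is a dict: "clock": time; "joint_pos": joint angles; "joint_velocities": joint speeds; "joint_torque": joint torques, N m; "position": TCP position; "tcp_rot": TCP orientation; "force": force on the tool from outside, world axes, zero at the start; "moment": the same for the moment, N m; "finger_gap": finger opening in m; "grip_force": force on a finger pad.
Only numpy, scipy, OpenCV 4.12 (cv2) and the standard library are available. Lean on these libraries where they do the work, as an engineer would, in place of code of your own. Each camera call takes 0.05 s, during which the arm holds its last target. There are 200 camera calls.

### The job

On the benchtop spectrophotometer, push the orange cell-changer lever towards the back of the instrument, past its first click and on to its second stop, so that the sample cuvette stands in the light beam, and slide the white sample-chamber hood fully shut. When both are done, press the green read key fully down and let it come up again. Use the fingertips or the outside of the fingers with gentle pushes only: grip and lift nothing, and leave everything else on the instrument and the bench where it stands.

Things in the scene. Friction and masses are not known exactly. Their poses are not given: they have to be found in the camera images.
- spectro: the spectrophotometer, fixed, off-white and graphite, 370 mm deep, 420 wide; origin: centre of its underside. x points from its front (keypad, robot side) to its back, y to its left, z up. Console top 110 mm, and from x = -75 mm back the deck 150 mm, above the bench. The open sample well (three capped cuvettes) is in the deck's left half, the lever slot left of it
- lever_paddle (a point): centre of the orange finger paddle of the cell-changer lever: upright, 9 mm thick along the instrument's x, 28 mm wide along y, 26 mm high, from 6 to 32 mm above the deck on a thin steel stem. It starts at x = -55 mm, y = 172 mm in the instrument's frame and moves along the instrument's +x
- changer (a joint): travel of lever and cuvette carriage in m: 0 front stop (start, white cap in the beam), 0.020 first click (blue cap), 0.040 second, hard stop at the back (green-capped sample in the beam). It clicks into each: up to 7 N is needed midway to the crests at 0.010 and 0.030; past a crest it is drawn on to the next click, short of it, back to the last
- hood_end (a point): centre of the right-hand (instrument -y) end face of the white sliding hood, the face to push on: 132 mm wide along the instrument's x, 28 mm high, from 2 to 30 mm above the deck. The hood is 120 mm long along y, with a low dark rib (10 mm high) on top near this end
- hood (a joint): opening of the hood in m: 0 fully shut over the sample well (hard stop), up to 0.125 open; it opens towards the instrument's right (-y), so it is shut by pushing its end face along the instrument's +y. Stays where it is left; about 2 N moves it
- read_key_top (a point): centre of the top of the green read key, 26 mm (x) by 30 mm (y), on the front console to the right, 14 mm proud of it; the grey keys beside it are only 3 mm high
- read_key (a joint): how far the read key is pressed, in m: 0 up, 0.005 fully down; springs back, fully down takes about 4 N
- vial_mid (a point): middle of a bystander: small amber vial with a white cap, 23 mm across, 45 mm high, standing on the instrument's front console near the lever; to be left alone
- cuvette_box_mid (a point): middle of a bystander: low white box with a blue lid, 50 x 90 x 37 mm, standing on the back of the instrument's deck; to be left alone
- wash_bottle_mid (a point): middle of a bystander: white wash bottle with a red cap and a bent spout, 68 mm across, 165 mm high with its spout, on the bench left of the instrument (point 60 mm above its base); to be left alone
- reagent_bottle_mid (a point): middle of a bystander: amber reagent bottle with a blue cap, 72 mm across, 130 mm high, on the bench left of the instrument (point 55 mm above its base); to be left alone
- tube_rack_mid (a point): middle of a bystander: blue tube rack with capped tubes, 100 x 70 x 54 mm, on the bench right of the instrument; to be left alone
- beaker_mid (a point): middle of a bystander: glass beaker, 68 mm across, 85 mm high, on the bench right of the instrument; to be left alone
- pipette_mid (a point): middle of a bystander: micropipette lying on the bench at the left, about 280 mm long, 22 mm high; to be left alone

How it is judged:
By the outcome, as a careful person would: the job done as asked, in the order asked, and still so for the second after the job is handed in, with the robot touching nothing.
It also fails if it takes over 53 s, if anything falls off the work surface, if the arm or the gripper's body presses on something with over 40 N, if the wrist force passes 120 N, or if a joint passes its speed limit or range.

## Working session

There is one attempt and no reset: what is moved stays moved. The work goes in short steps, each a Python script; the robot and the scene stay as the last script left them, time stands still between calls to the robot, and variables do not carry over. Pictures are saved under pics/ and viewed, at most 10 in all, crops included, and the job is handed in when it is done.

```bash
mkdir -p pics; ls
python3 - <<'E'
from plant import env
import cv2,numpy as np
for n in("scene","top"):
    d=env.get_image(n); cv2.imwrite(f"pics/{n}0.png",d["frame"][:,:,::-1])
    print(n,d["fx"],d["fy"],d["cx"],d["cy"],np.round(d["cam_to_world"],4).tolist())
s=env.get_state();print(s["clock"],s["position"],s["tcp_rot"],s["finger_gap"])
E
```

```text
pics
scene 404.7684601249069 404.7684601249069 319.49218852979885 203.82239068942857 [[-0.6364, 0.5066, -0.5816, 1.1687], [0.7713, 0.4242, -0.4744, 0.5162], [0.0064, -0.7506, -0.6608, 0.7499], [0.0, 0.0, 0.0, 1.0]]
top 381.33043841538466 381.33043841538466 316.2296599897469 198.58417461057556 [[0.0183, -0.9936, 0.1117, 0.4751], [-0.9998, -0.0176, 0.0071, 0.0376], [-0.0051, -0.1118, -0.9937, 1.1978], [0.0, 0.0, 0.0, 1.0]]
0.1 [ 0.26008237 -0.62251818  0.29131733] [-1.96552349e-01  9.80493045e-01  7.13538655e-04 -2.33660704e-04] 0.0875531823609758
```

View pics/top0.png

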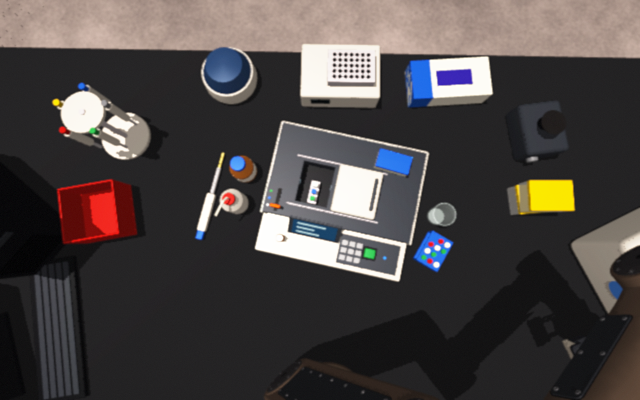

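View pics/scene0.png

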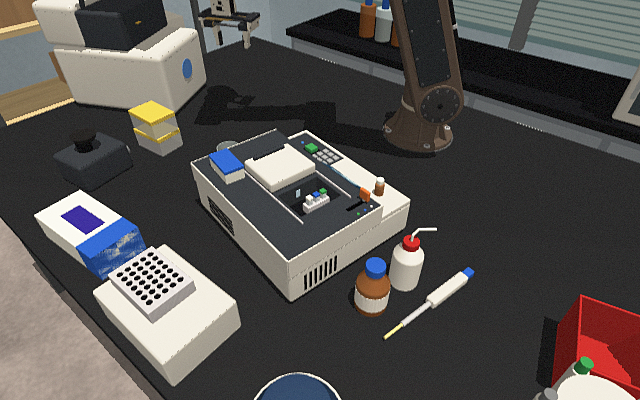

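The top view shows the instrument centred near (345,200), with the lever at about (277,206), the hood end near (380,195) and the read key at (370,254). The bottles stand to its left at (235,200) and (240,167). I'll enlarge both views.

Run:
```python
import cv2
a=cv2.imread("pics/top0.png")[115:285,220:470]; cv2.imwrite("pics/tc.png",cv2.resize(a,None,fx=3.2,fy=3.2,interpolation=cv2.INTER_CUBIC))
a=cv2.imread("pics/scene0.png")[125:300,185:435]; cv2.imwrite("pics/sc.png",cv2.resize(a,None,fx=3.2,fy=3.2,interpolation=cv2.INTER_CUBIC))
```

```text
(no output)
```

View pics/tc.png

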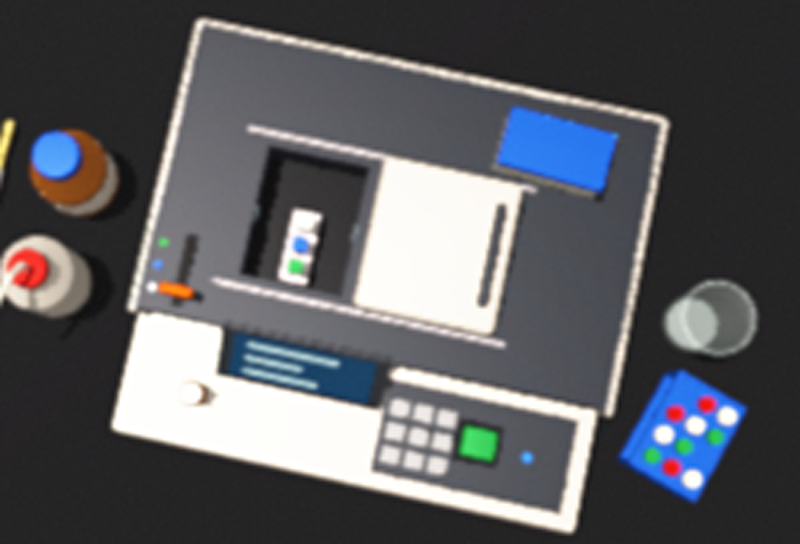

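View pics/sc.png

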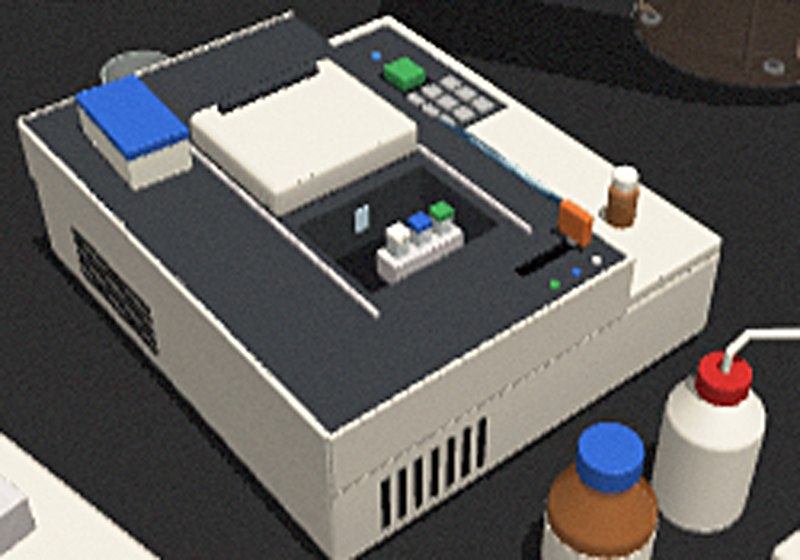

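The crops show clear corners. In the top crop: deck BL (200,20), deck BR (667,120), console FL (112,430), console FR (575,530), key (478,443), hood end edge (523,188)-(495,333), vial cap (193,393). In the scene crop: deck BL (332,435), deck BR (20,122), console FL (718,240), paddle (575,222), vial cap (625,180). Next I fit the pose.

```bash
cat > fit.py <<'E'
import numpy as np
from scipy.optimize import least_squares
C={"scene":(404.7685,319.492,203.822,np.array([[-0.6364,0.5066,-0.5816,1.1687],[0.7713,0.4242,-0.4744,0.5162],[0.0064,-0.7506,-0.6608,0.7499]])),
"top":(381.3304,316.2297,198.584,np.array([[0.0183,-0.9936,0.1117,0.4751],[-0.9998,-0.0176,0.0071,0.0376],[-0.0051,-0.1118,-0.9937,1.1978]]))}
OFF={"top":(220,115),"scene":(185,125)}
def proj(n,p):
    f,cx,cy,T=C[n]; c=T[:,:3].T@(np.asarray(p)-T[:,3]); return np.array([cx+f*c[0]/c[2],cy+f*c[1]/c[2]])
def px(n,u): return np.array(u)/3.2+OFF[n]-0.35
def back(n,u,z):   # crop pixel -> world at height z
    f,cx,cy,T=C[n]; q=px(n,u); d=T[:,:3]@[(q[0]-cx)/f,(q[1]-cy)/f,1]; return T[:,3]+d*(z-T[2,3])/d[2]
def tw(pose,p):
    c,s=np.cos(pose[2]),np.sin(pose[2]); return np.array([pose[0]+c*p[0]-s*p[1],pose[1]+s*p[0]+c*p[1],p[2]])
E
python3 - <<'E'
from fit import *
O=[("top",(200,20),(.185,.21,.15)),("top",(667,120),(.185,-.21,.15)),("top",(112,430),(-.185,.21,.11)),("top",(575,530),(-.185,-.21,.11)),
("top",(610,413),(-.075,-.21,.15)),("top",(130,308),(-.075,.21,.15)),("top",(176,290),(-.055,.172,.18)),
("scene",(332,435),(.185,.21,.15)),("scene",(20,122),(.185,-.21,.15)),("scene",(719,240),(-.185,.21,.11)),("scene",(575,222),(-.055,.172,.169))]
f=lambda x:np.concatenate([proj(n,tw(x,p))-px(n,u) for n,u,p in O])
r=least_squares(f,[.55,0,-.2],loss="soft_l1");P=r.x;print(P.round(4));print(f(P).reshape(-1,2).round(1).tolist())
def inst(w): d=w[:2]-P[:2];c,s=np.cos(P[2]),np.sin(P[2]);return np.array([c*d[0]+s*d[1],-s*d[0]+c*d[1]]).round(4)
for n,u,z in [("top",(478,443),.124),("top",(523,188),.18),("top",(495,333),.18),("top",(193,393),.155),("scene",(626,175),.155),("top",(500,205),.19),("top",(482,305),.19),("scene",(403,68),.124),("top",(27,270),.15),("top",(510,108),.187),("top",(605,190),.187)]:
    w=back(n,u,z);print(n,u,w.round(4),inst(w))
print("paddle",tw(P,(-.055,.172,.169)))
E
```

```text
[ 0.589  -0.0234 -0.1973]
[[-0.2, 0.3], [-0.0, -0.0], [-0.7, 0.7], [0.6, 1.8], [0.4, -0.2], [0.5, -0.2], [-0.0, 0.3], [-1.0, 1.6], [-0.9, -0.1], [2.7, -0.2], [0.1, 0.5]]
top (478, 443) [ 0.4456 -0.1046  0.124 ] [-0.1247 -0.1078]
top (523, 188) [ 0.6612 -0.1346  0.18  ] [ 0.0927 -0.0949]
top (495, 333) [ 0.5382 -0.1111  0.18  ] [-0.0326 -0.096 ]
top (193, 393) [0.4841 0.1418 0.155 ] [-0.1352  0.1414]
scene (626, 175) [0.4834 0.1442 0.155 ] [-0.1364  0.1436]
top (500, 205) [ 0.6447 -0.1137  0.19  ] [ 0.0723 -0.0777]
top (482, 305) [ 0.5606 -0.0989  0.19  ] [-0.013  -0.0796]
scene (403, 68) [ 0.4449 -0.108   0.124 ] [-0.1247 -0.1113]
top (27, 270) [0.5873 0.289  0.15  ] [-0.0628  0.306 ]
top (510, 108) [ 0.7283 -0.1225  0.187 ] [ 0.1561 -0.0699]
top (605, 190) [ 0.6594 -0.2021  0.187 ] [ 0.1041 -0.1615]
paddle [0.56875706 0.15609079 0.169     ]
```

The pose fits well: x = 0.589, y = -0.023, yaw = -0.197, with residuals of about 1 px. Next is the lever.

```bash
cat > h.py <<'E'
from fit import tw, np
from plant import env
import cv2
P=(.589,-.0234,-.1973)
def q(extra=0): a=.1973+extra; return [np.sin(a/2),np.cos(a/2),0,0]
def tip(x,y,z): p=tw(P,(x,y,z)); p[2]+=.066; return p
def st(m):
    s=env.get_state(); d=s["position"][:2]-np.array(P[:2]);c,k=np.cos(P[2]),np.sin(P[2])
    print(m,round(s["clock"],2),"inst",np.round([c*d[0]+k*d[1],-k*d[0]+c*d[1],s["position"][2]-.066],4),"F",np.round(s["force"],1))
def snap(n,crop,f=3.2,cam="scene"):
    x0,x1,y0,y1=crop; a=env.get_image(cam)["frame"][y0:y1,x0:x1,::-1]
    cv2.imwrite(f"pics/{n}.png",cv2.resize(a,None,fx=f,fy=f,interpolation=cv2.INTER_CUBIC))
E
python3 - <<'E'
from h import *
for e in(0,np.pi/2,-np.pi/2): print(e,env.solve_ik(tip(.03,-.125,.16),q(e)))
env.clamp(20); st("closed")
env.reach(tip(-.083,.172,.225),q()); st("above")
hit=env.move_straight(tip(-.083,.172,.162),v=.08,until_force=6); st(f"down {hit}")
if not hit:
    hit=env.move_straight(tip(-.024,.172,.162),v=.03,until_force=14); st(f"push {hit}")
snap("lev",(185,435,125,300))
E
```

```text
0 [ 0.06789736  0.30719182 -0.22138558  0.         -1.04221893 -1.83599369]
1.5707963267948966 [ 0.06789736  0.30719182 -0.22138558  0.         -1.04221893  2.87639529]
-1.5707963267948966 [ 0.06789736  0.30719182 -0.22138558  0.         -1.04221893 -0.26519736]
closed 1.52 inst [-0.2049 -0.6522  0.2262] F [-0.  -0.4  0.2]
above 4.45 inst [-0.0827  0.1715  0.225 ] F [-0.2 -0.4  1.1]
down False 5.39 inst [-0.0827  0.1722  0.1625] F [-0.3 -0.2  0.6]
push True 7.03 inst [-0.0291  0.1718  0.1614] F [-0.6  0.1  0. ]
```

View pics/lev.png

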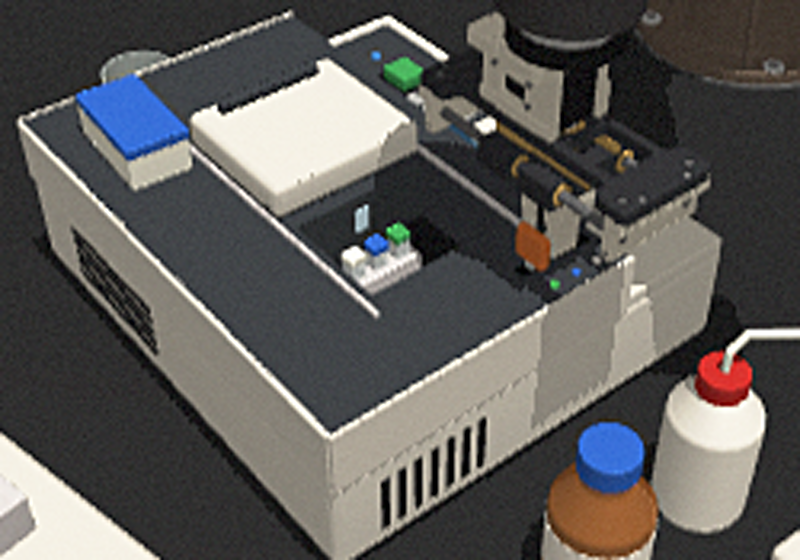

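The paddle now sits at crop (533,245), and the carriage has moved. I'll press once more to confirm the hard stop, back away, then shut the hood.

Run:
```python
from h import *
from fit import proj
for d in(.02,.04): print(d,((proj("scene",tw(P,(-.055+d,.172,.169)))+.35-(185,125))*3.2).round())
hit=env.move_straight(tip(-.023,.172,.162),v=.02,until_force=12); st(f"push2 {hit}")
env.move_straight(tip(-.055,.172,.162),v=.1)
env.move_straight(tip(-.055,.172,.225),v=.15)
env.reach(tip(.03,-.123,.225),q(-np.pi/2)); st("above hood")
hit=env.move_straight(tip(.03,-.123,.160),v=.1,until_force=6); st(f"down {hit}")
if not hit:
    hit=env.move_straight(tip(.03,.045,.160),v=.05,until_force=9); st(f"push {hit}")
snap("hood",(185,435,125,300))
```

```text
0.02 [554. 235.]
0.04 [533. 247.]
push2 True 7.32 inst [-0.0288  0.1715  0.1605] F [-0.1  0.1 -0.1]
above hood 10.11 inst [ 0.03   -0.1227  0.2247] F [-0.5  0.2  0.3]
down False 10.91 inst [ 0.0304 -0.1229  0.1606] F [-0.5 -0.2 -0.1]
push True 13.24 inst [0.0298 0.0093 0.1596] F [ 0.5 -3.   1.7]
```

View pics/hood.png

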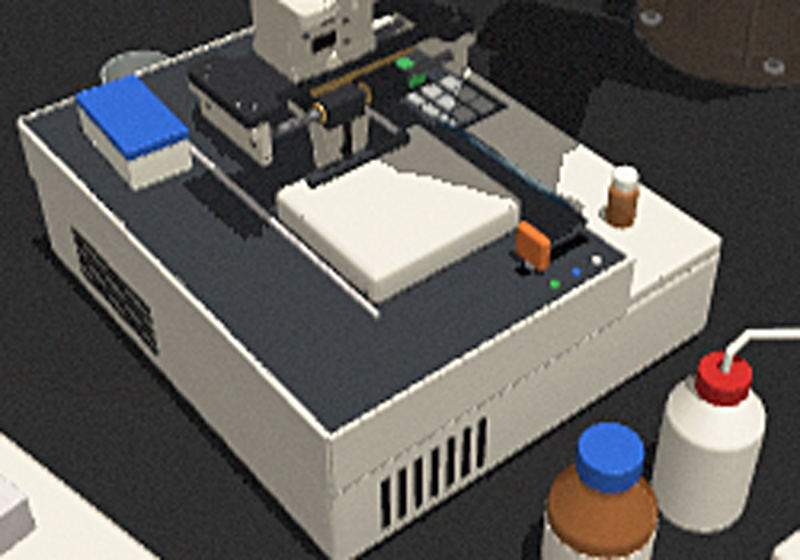

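The hood is at the end of its rail, with its end face at about y = 0.019 after 114 mm of travel, and the lever still reads the second stop. I'll confirm the hood stop, then press the key.

Run:
```python
from h import *
hit=env.move_straight(tip(.03,.02,.160),v=.02,until_force=14); st(f"push2 {hit}")
env.move_straight(tip(.03,-.02,.160),v=.1)
env.move_straight(tip(.03,-.02,.225),v=.15)
env.reach(tip(-.125,-.1095,.20),q()); st("above key")
if hit:
    env.move_straight(tip(-.125,-.1095,.135),v=.1); st("near")
    k=env.move_straight(tip(-.125,-.1095,.110),v=.02,until_force=10); st(f"press {k}")
    env.sleep(.3); st("hold")
    env.move_straight(tip(-.125,-.1095,.20),v=.1); env.reach(tip(-.2,-.25,.24),q()); st("away")
    snap("end",(185,435,125,300))
```

```text
push2 True 13.58 inst [0.0295 0.0095 0.1591] F [ 0.4 -2.7  0.3]
above key 15.97 inst [-0.1248 -0.1094  0.1998] F [-0.1 -0.7  0.4]
near 16.77 inst [-0.1246 -0.1094  0.1354] F [ 0.4 -0.7  0.3]
press True 17.61 inst [-0.1249 -0.1095  0.1188] F [-2.4  0.8  8. ]
hold 17.91 inst [-0.1249 -0.1095  0.1188] F [-2.1  1.1  8.3]
away 19.57 inst [-0.2004 -0.2504  0.2398] F [ 0.5  0.2 -0.1]
```

View pics/end.png

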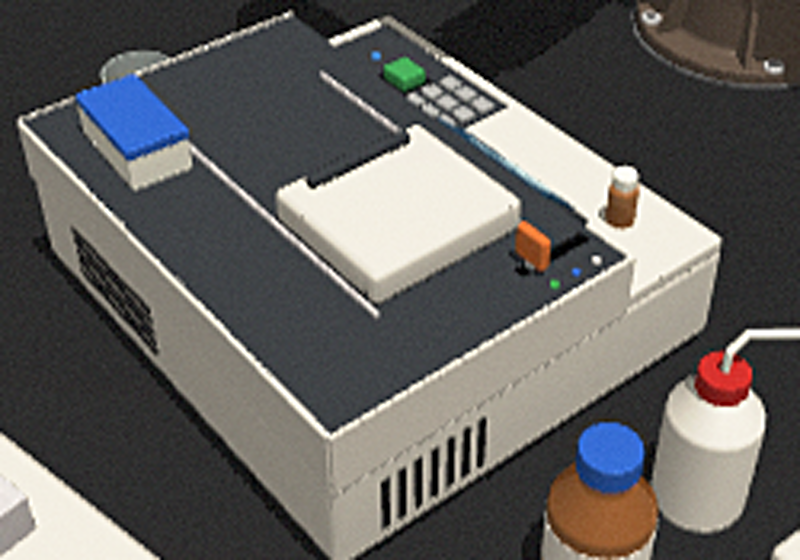

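The paddle is at (533,245), the hood is shut, the key is up, and the vial and box haven't moved. The press reached 5 mm at 8 N, so the key went fully down. Handing in.

```bash
python3 -c "
from plant import env
print(env.job_done())"
```

```text
the job is handed in; nothing more can be done
None
```

The job is handed in at about 20 s on the clock: the lever is at its second stop, the hood is shut against its stop, and the read key was pressed fully down and came back up; the vial, box and bottles visible in the last picture had not moved.

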